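Press a glued felt wheel onto its backing plate

ROBOT

A 6-joint arm with a two-finger parallel gripper is mounted at the origin on a cart in front of the work surface, level with it; the furniture and walls round the work are solid. World frame = base frame: x ahead of the robot, y to its left, z up, the work surface at z = 0. Lengths are in mm, angles in rad, forces in N, time in s.
With the tool pointing down it reaches from about 275 to 825 mm from the base axis. Payload 5.2 kg.
Tool frame: the origin (TCP) lies at the very end of the fingers, on their centre line; the grasp point (between the pads) lies 19 mm behind it; z points along the fingers, y is the direction in which the jaws open and shut (so a half turn about z gives the same grasp; the last joint's range is limited). The gripper opens to 93 mm and grips with 3 to 60 N. Pads are 15 mm wide; open, the fingers measure 128 mm over their backs; the gripper's body (75 mm by 188 mm) begins 65 mm behind the grasp point.
Start: joints at [1.028, 0.259, 1.535, -0, 1.348, -0.203], TCP at [183.293, 518.564, 218.653] pointing down, gripper open.
Joint ranges: [-3.14, 3.14], [-0.91, 2.08], [0.19, 2.58], [-1.22, 4.36], [0.22, 2.71], [-3.12, 3.12]. Speed limits (rad/s): [2.57, 2.57, 3.14, 3.14, 3.14, 3.14].

INTERFACE

Orientations are given as [roll, pitch, yaw] about the fixed x, y, z axes, in that order (R = Rz(yaw) Ry(pitch) Rx(roll)).
In Python, from bench import robot gives the robot as it stands. The module is installed in compiled form; this text tells all that it offers. Calls block until the motion is done:
- robot.move_ptp(position, orientation): joint-space move of the TCP to a pose.
- robot.move_linear(position, ori=None, speed=150, f_stop=None): straight line of the TCP; ori=None keeps the orientation; speed is the mean speed in mm/s. With f_stop (N) it stops when the force on the tool has changed by that much, and returns True; else False.
- robot.move_j(angles): joint-space move.
- robot.move_gripper(opening): opening from 0.0 (shut) to 1.0 (fully open); the grip force is fixed at half the most; returns when the fingers have stopped.
- robot.sleep(seconds).
- robot.inverse_kinematics(position, orientation): joint angles nearest the present ones, or None.
- robot.get_image(name): name is "scene" or "side" or "wrist"; returns a dict with "img" (480x640x3 uint8, blue, green, red), "fovy" (degrees; the focal length in pixels is half the picture's height over the tangent of half this angle, whatever the lens; pixels are square), "cx", "cy" (the principal point, pixels), "eye" and "orientation" of the camera in the world. Camera axes: x right, y down, z forward; pixel columns grow to the right and rows downward; lengths in mm; the calibration is good to about 2 mm. A picture is of the moment at which its call begins. There is no depth.
A pose or a line that the arm cannot do raises robot.MotionError and nothing moves.
- robot.hand_in(): hands the job in, once; it reports no verdict.
Readings, each from a call of its own:
- robot.current_t(): time.
- robot.current_qpos(): joint angles.
- robot.current_joint_vel(): joint speeds.
- robot.current_joint_efforts(): joint torques, N m.
- robot.current_tcp_pos(): TCP position.
- robot.current_eef_rot(): TCP orientation.
- robot.current_contact_force(): force on the tool from outside, world axes, zero at the start.
- robot.current_ft_torque(): the same for the moment, N m.
- robot.current_gripper_width(): opening from 0.0 (shut) to 1.0 (fully open).
Only numpy, scipy, OpenCV 4.12 (cv2) and the standard library are available. Lean on these libraries where they do the work, as an engineer would, in place of code of your own. Each camera call takes 0.05 s, during which the arm holds its last target.

TASK

The felt wheel on the hand press has just been glued to its backing plate: swing the press's stiff arm round until its foot is centred over the felt wheel, and only then push the knob straight down until the foot presses on the felt and its load spring is compressed half way (the groove in the foot's stem reaches the sleeve's lower edge, about 12 N), never so far that the stem goes fully home. Don't slide the felt on its plate or push the other things on the bench about. Finish while still holding the knob down at that load, without letting go.

Things in the scene. Friction and masses are not known exactly. Their poses are not given: they have to be found in the camera images.
- press_knob: black mushroom-shaped palm knob on the plunger at the free end of the grey hand press's swinging arm. 40 mm across, 24 mm high (side straight over 15 mm), origin at its centre. When up, its top is 248 mm above the bench. May be gripped across from above or pushed on its top; it turns freely on its rod, so a grip need not turn as the arm swings. The arm swings with it and stays where it is left
- press_column (a point): middle of the flat top of the press's round steel column (32 mm), on the axis about which the arm swings, 178 mm above the bench. The axis is vertical. The knob, the plunger and the foot lie on one vertical line 150 mm from this axis. The arm is at 123 to 166 mm above the bench
- press_arm (a joint): swing of the arm about the column, rad. 0: the arm points along the base, over the middle of the base's bare steel plate. It grows as the arm swings counterclockwise seen from above, which is towards the robot's right; range -0.35 to 1.75. It starts swung out to the right. Stiff: it takes about 4 N sideways at the knob, and the arm stays where it is left
- press_plunger (a joint): how far the knob and its plunger are pushed down, m. 0: fully up; range 0 to 0.045. A return spring lifts it (2 N at the top, 4 N when pressed). With the foot over the felt wheel, the foot meets the felt at 0.025
- press_stem (a joint): how far the foot's stem is pushed up into the sleeve of the plunger against the load spring, m. 0: hanging free, 16 mm of stem shows below the sleeve; 0.008: half way, the black groove in the stem is at the sleeve's lower edge, the foot presses with 12 N; 0.016: fully home. 1 N per mm on top of 4 N of preload. So the right load is reached with the knob pushed down 33 mm in all (its top then 215 mm above the bench), with some 16 N on the knob
- press_pad: the press's foot: round steel foot with a rubber face, 40 mm across and 8.5 mm thick, on the lower end of the plunger below the arm's free end. Origin at the middle of its rubber underside, which hangs 67 mm above the bench when the knob is up
- felt_wheel_center (a point): centre of the felt wheel: beige felt disc, 69 mm across and 18 mm thick, lying flat and centred on the backing plate. This point is 33 mm above the bench, its top face 42 mm. Loose until the glue holds
- backing_plate_center (a point): centre of the round aluminium backing plate, 80 mm across and 8 mm thick, lying loose on the press's bare steel plate (top 16 mm above the bench), within 1 mm or so of the line that the foot sweeps. This point is 20 mm above the bench
- glue_bottle_center (a point): bystander: small white bottle with a red pointed cap, 32 mm across and 92 mm high, centre
- felt_bob_center (a point): bystander: conical felt bob, 48 mm across and 46 mm high, centre
- sisal_wheel_center (a point): bystander: brown sisal wheel lying flat, 68 mm across and 20 mm thick, centre
Things that resemble listed ones, but are neither listed nor needed, are in the scene too. Leave any turquoise or yellow look-alike of the part that bears backing_plate_center alone. What is shaped like the part that bears felt_wheel_center but green is not meant.

How it is judged (in metres and radians):
On the way, in this order (a step that is already met when the one before it is completed fails the run):
1. the foot hangs centred over the felt wheel (within 8 mm) with the knob still up (horizontal distance between press_pad and felt_wheel_center below 0.008 m and value of joint press_plunger below 0.012 m), for 0.2 s.
2. the foot presses on the felt with the load spring compressed about half way (value of joint press_stem between 0.005 and 0.011 m and contact force between press_pad and felt_wheel above 6 N), for 0.5 s.
At the end, for the whole second after the job is handed in: the robot holds the knob down; the foot presses on the felt wheel, centred within 8 mm, with the stem pushed 8 mm (5 to 11 mm) into the sleeve; the felt lies within 4 mm of the middle of its plate (all of step 2 and horizontal distance between press_pad and felt_wheel_center below 0.008 m and horizontal distance between felt_wheel_center and backing_plate_center below 0.004 m and contact force between any of the fingers, the arm and press_knob above 3 N and velocity of joint press_stem between -0.01 and 0.01 m/s); the arm keeps its last pose, push and grip.
It fails at once if the stem goes fully home: the spring no longer limits the load (value of joint press_stem above 0.0148 m).
It fails at once if the felt wheel slides on its plate by more than 6 mm (horizontal distance between felt_wheel_center and backing_plate_center above 0.006 m).
It fails at once if a bystander is pushed by more than 30 mm (distance of any of glue_bottle_center, felt_bob_center, sisal_wheel_center from where it was at the start of the episode above 0.03 m).
It also fails if it takes over 38 s, if anything falls off the work surface, if the arm or the gripper's body presses on something with over 40 N, if the wrist force passes 120 N, or if a joint passes its speed limit or range.

## Working session

There is one attempt and no reset: what is moved stays moved. The work goes in short steps, each a Python script; the robot and the scene stay as the last script left them, time stands still between calls to the robot, and variables do not carry over. Pictures are saved under pics/ and viewed, and the job is handed in when it is done.

```bash
mkdir -p pics
python3 - <<'E'
from bench import robot
import cv2
for n in ["scene","side","wrist"]:
    d=robot.get_image(n); cv2.imwrite(f"pics/{n}0.png",d["img"]); print(n,d["fovy"],d["cx"],d["cy"],d["eye"],d["orientation"])
print(robot.current_t(),robot.current_eef_rot())
E
```

```text
scene 53.99801258060589 306.9768612022691 237.1735767900073 [ -59.80307559 -478.64114604  785.21890323] [-2.20628862 -0.00268926 -0.7478578 ]
side 49.12643118804387 317.2158816187878 232.67432034090038 [ 232.51052241 -658.07742091  845.29632112] [-2.23187632  0.00300436 -0.35887114]
wrist 59.023500774641 324.76963013169507 235.7277990126414 [105.48680362 545.48422832 383.84992553] [2.84356570e+00 8.30791824e-04 1.23211541e+00]
0.15 [-3.14023243e+00 -2.53624660e-04  2.80181417e+00]
```

View pics/scene0.png

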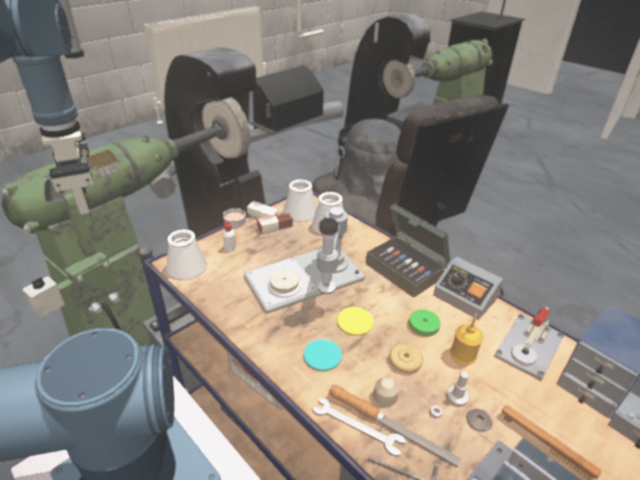

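View pics/side0.png

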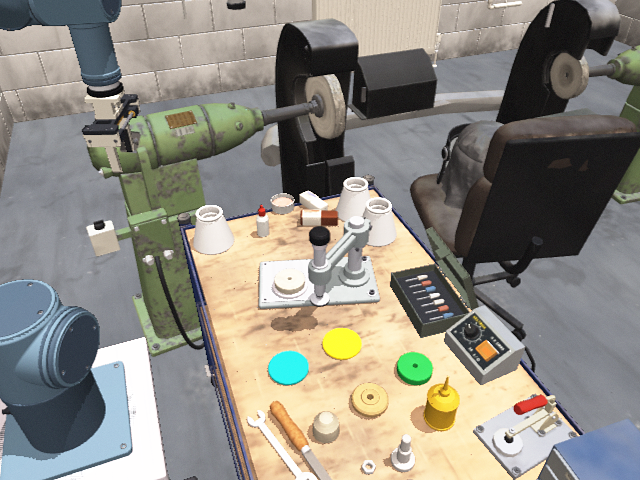

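View pics/wrist0.png

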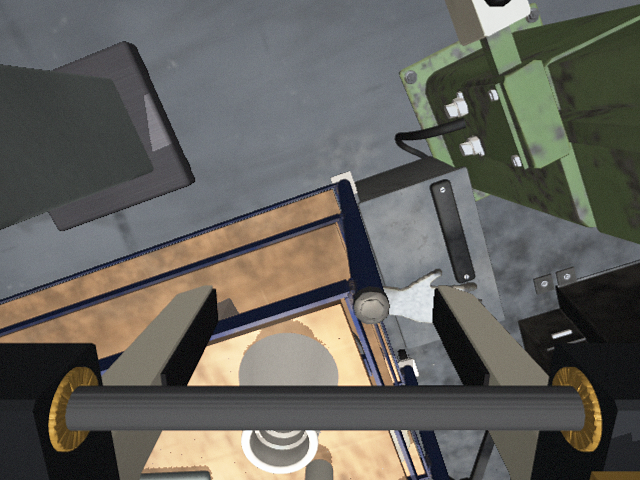

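The side view shows the knob at about (319,235), the column top at (356,222) and the felt at (289,278). Next I'll enlarge these areas.

Run:
```python
import cv2
a=cv2.imread("pics/side0.png")[200:320,240:400]; cv2.imwrite("pics/side_c.png",cv2.resize(a,None,fx=5,fy=5,interpolation=cv2.INTER_CUBIC))
a=cv2.imread("pics/scene0.png")[190:310,230:390]; cv2.imwrite("pics/scene_c.png",cv2.resize(a,None,fx=5,fy=5,interpolation=cv2.INTER_CUBIC))
```

```text
(no output)
```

View pics/side_c.png

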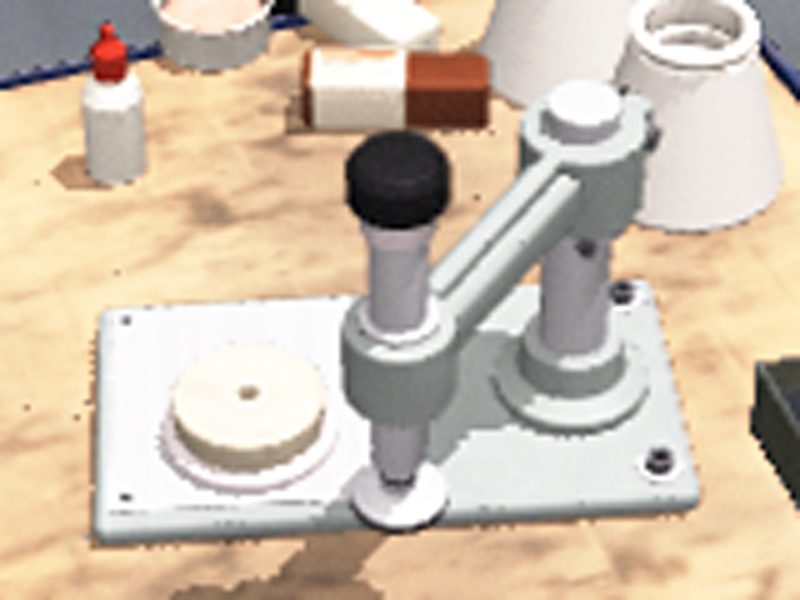

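View pics/scene_c.png

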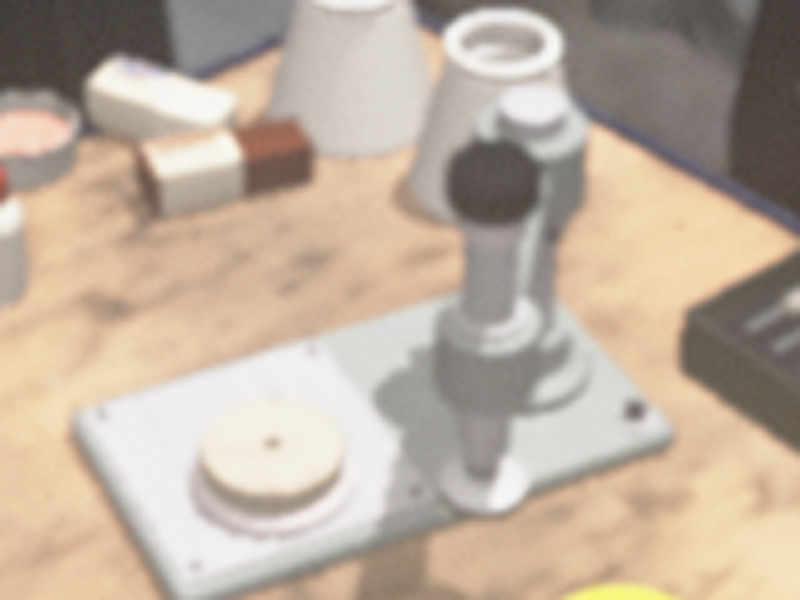

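```bash
cat > h.py <<'E'
import numpy as np
from scipy.spatial.transform import Rotation as R
class C: pass
def cam(fovy,cx,cy,eye,o):
    c=C(); c.f=240/np.tan(np.radians(fovy)/2); c.cx=cx;c.cy=cy;c.eye=np.array(eye);c.R=R.from_euler('xyz',o).as_matrix(); return c
def ray(c,u,v):
    d=c.R@np.array([(u-c.cx)/c.f,(v-c.cy)/c.f,1]); return d/np.linalg.norm(d)
def atz(c,u,v,z):
    d=ray(c,u,v); return c.eye+d*(z-c.eye[2])/d[2]
def proj(c,p):
    q=c.R.T@(np.array(p)-c.eye); return c.cx+c.f*q[0]/q[2], c.cy+c.f*q[1]/q[2]
def tri(cs,uvs):
    A=0;b=0
    for c,uv in zip(cs,uvs):
        d=ray(c,*uv);P=np.eye(3)-np.outer(d,d);A=A+P;b=b+P@c.eye
    return np.linalg.solve(A,b)
scene=cam(53.99801258060589,306.9768612022691,237.1735767900073,[-59.80307559,-478.64114604,785.21890323],[-2.20628862,-0.00268926,-0.7478578])
side=cam(49.12643118804387,317.2158816187878,232.67432034090038,[232.51052241,-658.07742091,845.29632112],[-2.23187632,0.00300436,-0.35887114])
E
python3 - <<'E'
from h import *
np.set_printoptions(precision=1,suppress=True)
pts={'col':((584,110),(535,108),178),'knob':((398,180),(493,182),236),'felt':((248,392),(270,442),42),'foot':((399,492),(484,484),75.5),
'bottle':((114,130),None,50)}
for k,(a,b,z) in pts.items():
    ua=((a[0]+.5)/5-.5+240,(a[1]+.5)/5-.5+200); print(k,'side',atz(side,*ua,z),end=' ')
    if b: 
        ub=((b[0]+.5)/5-.5+230,(b[1]+.5)/5-.5+190); print('scene',atz(scene,*ub,z),'tri',tri([side,scene],[ua,ub]))
E
```

```text
col side [623.3 152.2 178. ] scene [622.3 152.  178. ] tri [624.1 153.7 176.6]
knob side [506.3  66.3 236. ] scene [505.4  65.1 236. ] tri [506.2  66.1 235.6]
felt side [476. 177.  42.] scene [474.8 176.5  42. ] tri [476.5 178.7  39.9]
foot side [505.2  62.7  75.5] scene [502.4  61.1  75.5] tri [506.1  65.   71.7]
bottle side [470.8 376.   50. ]
```

Run:
```python
from bench import robot
import cv2,numpy as np
o=[np.pi,0,0.236]
print(robot.inverse_kinematics([503,63.5,300],o))
p=robot.current_tcp_pos()
robot.move_linear([p[0],p[1],310])
o=[np.pi,0,0.236-np.pi] if False else o
q1=robot.inverse_kinematics([503,63.5,300],o); q2=robot.inverse_kinematics([503,63.5,300],[np.pi,0,0.236-np.pi]); print(q1,q2)
q=robot.current_qpos()
c=[x for x in (q1,q2) if x is not None]; b=min(c,key=lambda x:abs(x[5]-q[5])); robot.move_j(b)
print(robot.current_tcp_pos(),robot.current_eef_rot(),robot.current_t(),robot.current_qpos())
d=robot.get_image("wrist");cv2.imwrite("pics/w1.png",d["img"]);print(d["fovy"],d["cx"],d["cy"],list(d["eye"]),list(d["orientation"]))
```

```text
[-9.47436392e-02  1.36904845e-01  1.49060062e+00 -4.44089210e-16
  1.51408719e+00  1.24005269e+00]
[-9.47436392e-02  1.36904845e-01  1.49060062e+00 -4.44089210e-16
  1.51408719e+00  1.24005269e+00] [-0.09474364  0.13690485  1.49060062  0.          1.51408719 -1.90153997]
[502.8678695   64.25939906 299.97454041] [-3.14125086e+00 -3.02239435e-06  2.37637517e-01] 2.9083 [-9.34809011e-02  1.36871540e-01  1.49070009e+00  3.24730383e-04
  1.51412928e+00  1.23965950e+00]
59.023500774641 324.76963013169507 235.7277990126414 [np.float64(582.9484503405433), np.float64(83.23220562773602), np.float64(465.89264289478064)] [np.float64(2.8424116309231175), np.float64(0.001343213123816911), np.float64(-1.332088506965191)]
```

View pics/w1.png

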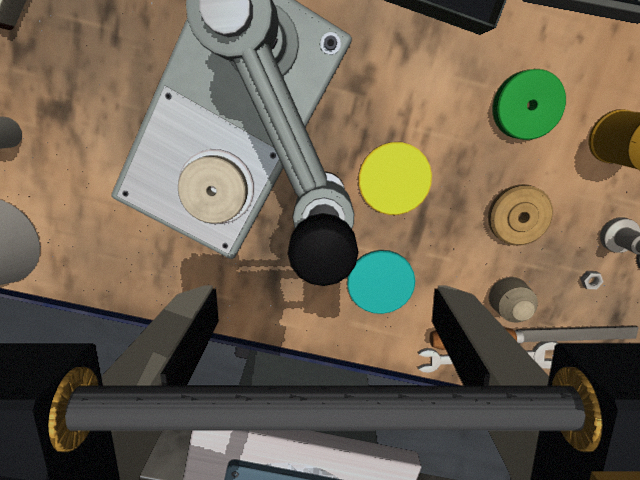

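The wrist view shows the knob at (323,249), the felt hole at (211,190) and the column top at about (226,11).

Run:
```python
from h import *
import cv2
a=cv2.imread("pics/w1.png")[0:300,120:400]; cv2.imwrite("pics/w1c.png",cv2.resize(a,None,fx=2,fy=2,interpolation=cv2.INTER_CUBIC))
np.set_printoptions(precision=1,suppress=True)
w=cam(59.023500774641,324.76963013169507,235.7277990126414,[582.948,83.232,465.893],[2.8424116,0.0013432,-1.3320885])
for n,u,v,z in [('knob',323,248.5,236),('felt',211,190,42),('col',226,11,178)]: print(n,atz(w,u,v,z))
```

```text
knob [506.3  65.9 236. ]
felt [475.6 176.3  42. ]
col [621.9 155.2 178. ]
```

View pics/w1c.png

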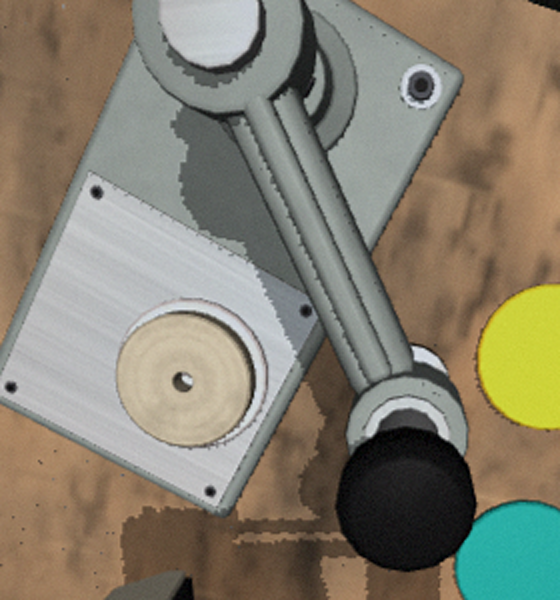

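Run:
```python
from bench import robot
import cv2,numpy as np
np.set_printoptions(precision=2,suppress=True)
print(robot.move_linear([506,66,212.5],speed=80,f_stop=8), robot.current_tcp_pos(),robot.current_contact_force())
robot.move_gripper(0.3)
print(robot.current_gripper_width(),robot.current_contact_force())
robot.move_gripper(0.0)
print(robot.current_gripper_width(),robot.current_tcp_pos(),robot.current_contact_force(),robot.current_t())
d=robot.get_image("side");cv2.imwrite("pics/s2.png",cv2.resize(d["img"][170:320,230:430],None,fx=4,fy=4,interpolation=cv2.INTER_CUBIC))
```

```text
False [506.39  65.98 213.08] [-0.23 -0.24  0.43]
0.4154611598387687 [-0.06 -0.06 -0.05]
0.4148188416781699 [505.97  66.17 212.49] [-0.75  1.54  0.  ] 5.3167
```

View pics/s2.png

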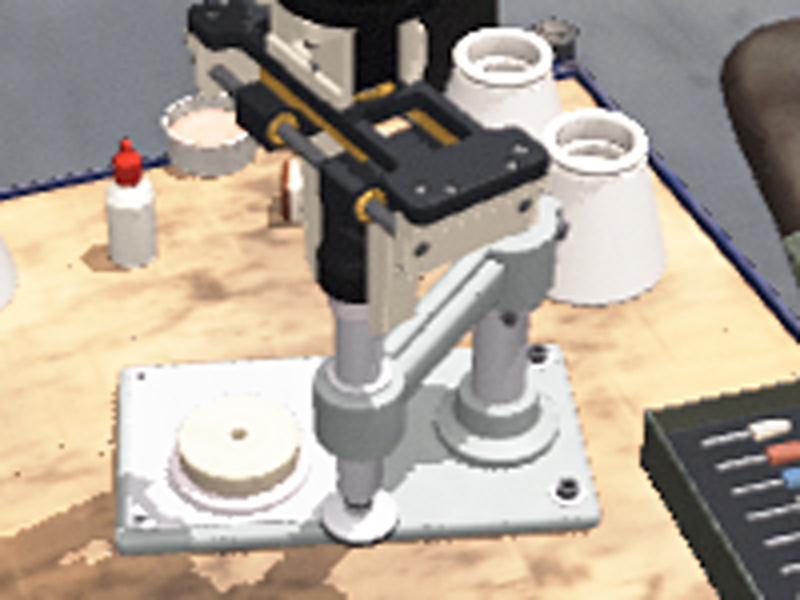

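The knob is gripped (39 mm opening). Now I'll swing it along the arc.

Run:
```python
from bench import robot
import cv2,numpy as np
np.set_printoptions(precision=2,suppress=True)
c=np.array([624,154.]);s=np.array([506,66.2]);e=np.array([475.6,176.6])
a0=np.arctan2(*(s-c)[::-1])%(2*np.pi);a1=np.arctan2(*(e-c)[::-1])%(2*np.pi);r0=np.hypot(*(s-c));r1=np.hypot(*(e-c));print(a0,a1,r0,r1)
for t in np.linspace(0,1,8)[1:]:
    a=a0+(a1-a0)*t;r=r0+(r1-r0)*t
    p=c+r*np.array([np.cos(a),np.sin(a)])
    robot.move_linear([p[0],p[1],212.5],speed=60)
    f=robot.current_contact_force(); print(robot.current_tcp_pos(),f)
    if np.linalg.norm(f)>25: break
print(robot.current_t())
for n in ("side","scene"):
    d=robot.get_image(n);cv2.imwrite(f"pics/{n}3.png",d["img"])
a=cv2.imread("pics/side3.png")[200:320,230:390];cv2.imwrite("pics/side3c.png",cv2.resize(a,None,fx=5,fy=5,interpolation=cv2.INTER_CUBIC))
a=cv2.imread("pics/scene3.png")[190:310,230:390];cv2.imwrite("pics/scene3c.png",cv2.resize(a,None,fx=5,fy=5,interpolation=cv2.INTER_CUBIC))
```

```text
3.7812863290544465 2.990462772971715 147.08106608261988 150.11102557773694
[496.39  80.26 212.51] [ 0.68  1.26 -1.3 ]
[488.52  95.16 212.51] [ 1.74  2.05 -1.06]
[482.48 110.56 212.52] [ 4.27  2.62 -2.94]
[478.24 126.38 212.55] [ 4.32  2.06 -4.71]
[475.73 142.83 212.53] [ 5.85  1.27 -3.75]
[475.02 159.53 212.52] [ 4.77 -0.03 -3.02]
[476.25 176.22 212.54] [ 5.32 -0.13 -2.66]
8.3833
```

View pics/side3c.png

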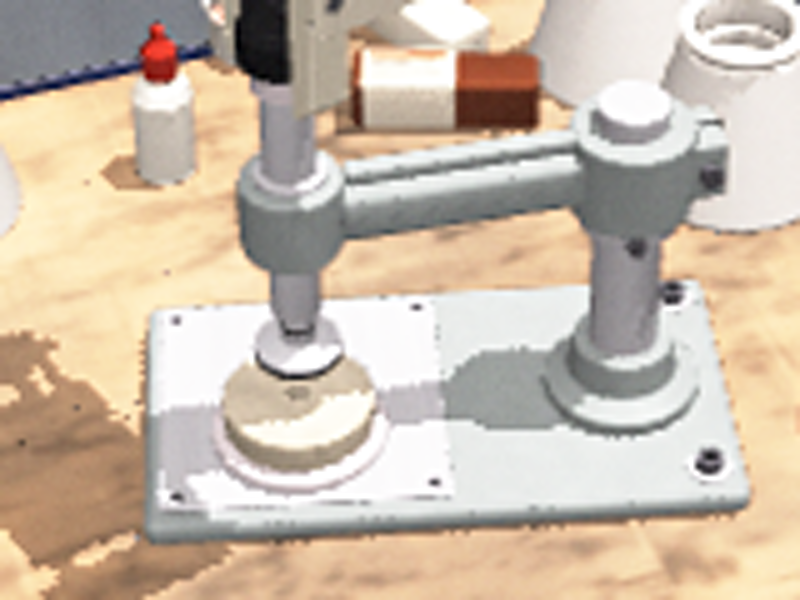

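View pics/scene3c.png

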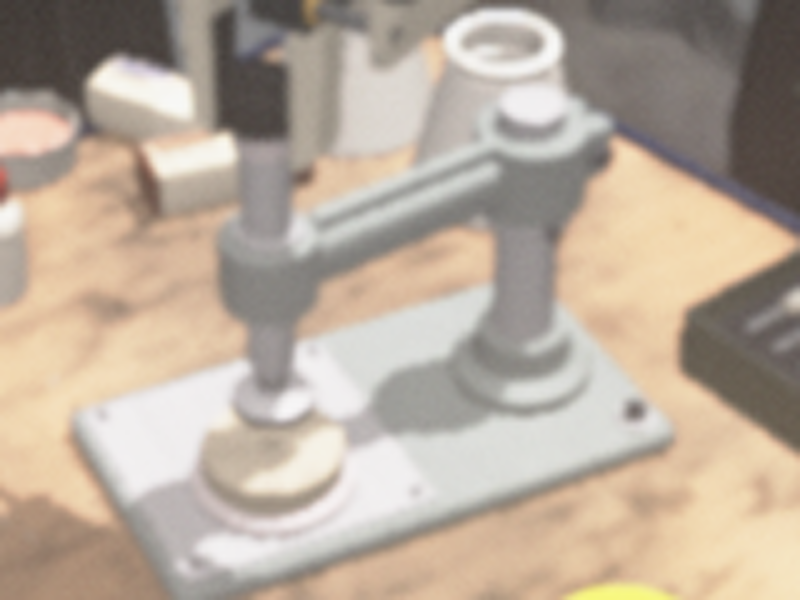

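Run:
```python
from h import *
np.set_printoptions(precision=1,suppress=True)
for n,c,p,off,z in [('foot',side,(299,346),(230,200),71.2),('felt',side,(297,392),(230,200),42),('foot',scene,(274,395),(230,190),71.2),('felt',scene,(272,442),(230,190),42)]:
    print(n,atz(c,(p[0]+.5)/5-.5+off[0],(p[1]+.5)/5-.5+off[1],z))
```

```text
foot [476.9 174.8  71.2]
felt [475.6 177.1  42. ]
foot [476.8 174.7  71.2]
felt [475.5 175.9  42. ]
```

The foot is centred over the felt to about 2 mm in both views. Next I'll press down in steps.

Run:
```python
from bench import robot
import cv2,numpy as np
np.set_printoptions(precision=2,suppress=True)
robot.sleep(0.3)
p=robot.current_tcp_pos()
for z in [202,192,188,184,181]:
    st=robot.move_linear([475.6,176.9,z],speed=25,f_stop=28)
    print(st,robot.current_tcp_pos(),robot.current_contact_force())
    if st: break
print(robot.current_t())
d=robot.get_image("side");cv2.imwrite("pics/side4.png",d["img"])
a=d["img"][200:320,230:390];cv2.imwrite("pics/side4c.png",cv2.resize(a,None,fx=5,fy=5,interpolation=cv2.INTER_CUBIC))
```

```text
False [476.28 176.29 202.11] [ 4.12 -3.66  2.22]
False [476.27 176.31 192.02] [ 4.43 -2.84  2.91]
False [476.24 176.32 187.98] [ 4.67 -3.46  3.19]
False [476.38 176.33 185.04] [ 3.01 -4.5  10.48]
False [476.41 176.35 182.47] [ 0.71 -4.22 12.5 ]
10.7833
```

View pics/side4c.png

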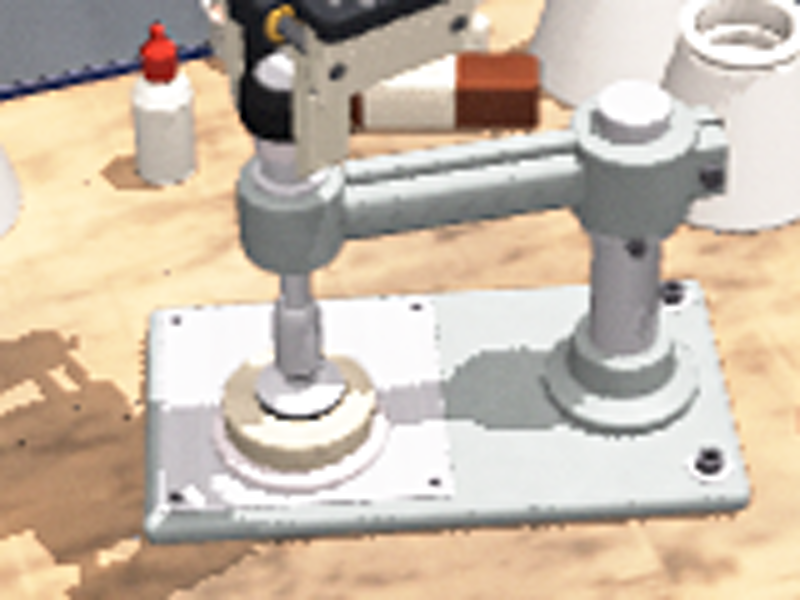

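Run:
```python
from bench import robot
import cv2,numpy as np
np.set_printoptions(precision=2,suppress=True)
for z in [179,177.5]:
    st=robot.move_linear([475.6,176.9,z],speed=15,f_stop=12)
    print(st,robot.current_tcp_pos(),robot.current_contact_force())
    if st: break
for i in range(2):
    robot.sleep(0.6); print(robot.current_tcp_pos(),robot.current_contact_force())
print(robot.current_t(),robot.current_gripper_width())
for n,y in (("side",200),("scene",190)):
    d=robot.get_image(n);cv2.imwrite(f"pics/{n}5.png",d["img"])
    a=d["img"][y:y+120,230:390];cv2.imwrite(f"pics/{n}5c.png",cv2.resize(a,None,fx=5,fy=5,interpolation=cv2.INTER_CUBIC))
```

```text
False [476.41 176.35 180.78] [ 0.57 -4.64 14.44]
False [476.45 176.36 179.48] [-0.28 -4.38 16.03]
[476.46 176.34 179.59] [-0.19 -4.3  15.4 ]
[476.44 176.35 179.59] [-0.69 -5.53 16.41]
12.5667 0.4175914597294437
```

View pics/side5c.png

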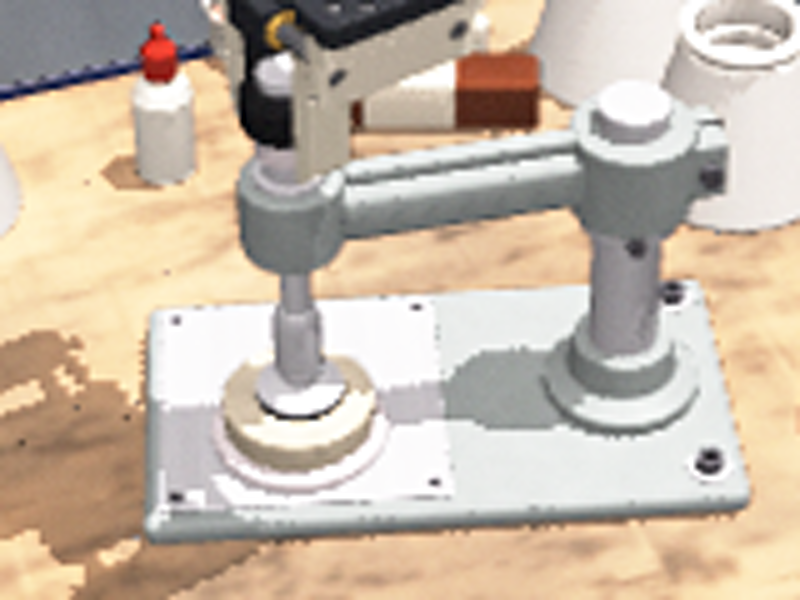

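View pics/scene5c.png

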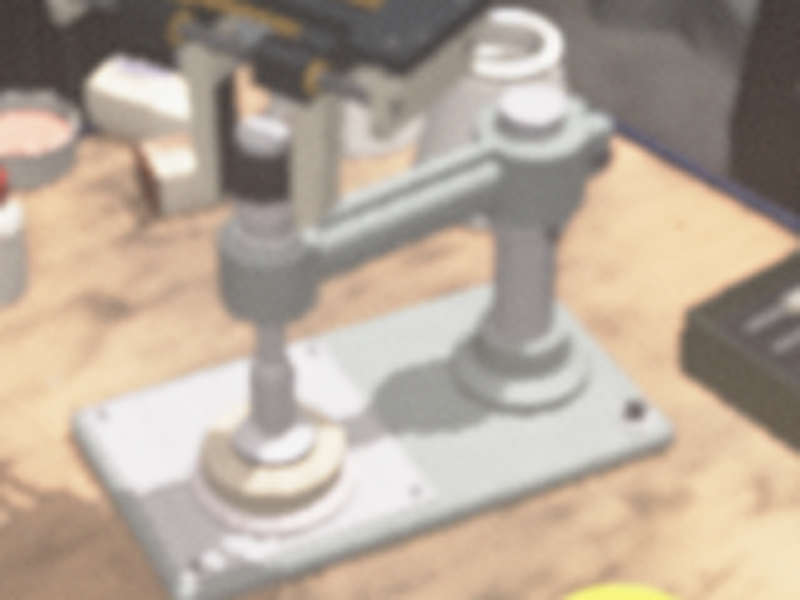

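The foot is centred on the felt, which has not moved. TCP travel is 33 mm and the force is steady at about 16 N, both matching the half-way load.

Run:
```python
from bench import robot
robot.hand_in()
print(robot.current_t(),robot.current_tcp_pos(),robot.current_contact_force())
```

```text
the job is handed in; nothing more can be done
the job is handed in; nothing more can be done
```

I gripped the press knob from above, swung the arm round until the foot hung over the felt wheel, and pressed straight down. I handed the job in at about 12.6 s, still holding the knob at load; hand-in gives no verdict.

- **Centring:** with the knob still up, the foot was about 2 mm from the felt's centre in both the side and scene views.
- **Load:** the TCP went down 32.9 mm with a steady 15.4–16.4 N upward force. That matches the half-way load of 33 mm and about 16 N. The force started to rise near 25 mm of travel, as expected when the foot meets the felt.
- **Grip:** the gripper opening stayed at 0.415–0.418, so I saw no sign of the knob slipping.
- **Felt and bystanders:** the felt showed no shift on its plate in the last pictures, and the glue bottle had not moved. The felt bob and sisal wheel were outside those close-ups; the arm worked only around the press, well above the bench.

**Not settled by the pictures:**
- The stem groove was too small to make out, so half-way compression rests on travel and force alone.
- My measured distance from column to knob was about 146 mm against the stated 150 mm. This is within the calibration error plus my pixel reading, and the jaws allowed for it.

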